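# Shut down the fan tester and stow the tested fan

## Task

The fan in the test cradle has passed its test. First turn the tester's speed dial anticlockwise all the way to its off stop, and only then lift the fan out of the cradle and stand it upright in the tray groove marked by the yellow card, lowering it right down to the groove's floor before you let go. Leave the other two fans standing in their grooves and the dial at off.

Things in the scene. Friction and masses are not known exactly. Their poses are not given: they have to be found in the camera images.
- dial (a joint): angle of the speed dial, rad: 0 = off (anticlockwise end stop), grows clockwise seen from above, up to 4.7; stiff enough to stay where it is left
- dial_grip (a point): point on the vertical axis of the dial, at the height to grip, 7 mm below the top of its bar. The dial is a black knob, 64 mm across, with an upright bar 61 mm long, 14 mm thick and 32 mm tall across its top (the round skirt beneath ends 23 mm below this point). The point turns with the dial: its x axis lies along the bar; the white line on the bar's -x half points to the red mark when off
- tester: white tester box 160 (x) x 150 (y) x 55 mm high, fixed; origin at the centre of its underside; the dial is in the middle of its top; red off mark on its -x side, and black scale ticks that lengthen clockwise as the speed grows
- cradle: test cradle, fixed: aluminium plate 130 (x) x 100 (y) x 15 mm with a green rim, 12 mm tall, around a seat 86 x 31 mm, long along x; origin at the centre of its underside, seat floor at z = 15 mm
- fan: cooling fan, black square frame 80 x 80 x 25 mm, standing on edge; the tested one, in the cradle. Origin at the centre of its underside; x along its width (80 mm), y through its thickness (25 mm, the way to grip it), z up (80 mm tall); 0.08 to 0.17 kg
- tray: blue carrier tray 116 (x) x 221 (y) x 28 mm high, fixed, origin at the centre of its underside; three grooves along x at y = -64, 0, +64 mm, each 100 mm long, 35 mm wide, with floor at z = 6 mm and ribs between them 22 mm above that floor
- card: flat yellow card 96 x 33 mm on the floor of the only free groove; origin at that groove's centre on its floor, x along the groove; the fan stands on top of it (its thickness is negligible)
- fan_a: cooling fan, black square frame 80 x 80 x 25 mm, standing on edge; already in the tray; origin at the centre of its underside, axes as for the tested fan
- fan_b: cooling fan, black square frame 80 x 80 x 25 mm, standing on edge; already in the tray; origin at the centre of its underside, axes as for the tested fan
There are look-alikes about, which are no part of the job. Of the things like the tester, leave any that is green or turquoise; of the rest the smaller one is meant.

How it is judged (in metres and radians):
On the way, in this order (a step that is already met when the one before it is completed fails the run):
1. the dial is turned to its off stop (within 0.07 rad) while the fan still stands in the cradle (value of joint dial below 0.07 rad and distance between fan and cradle below 0.025 m), for 0.2 s.
2. the fan is set down upright on the floor of the free groove while still held by the fingers (horizontal distance between fan and card below 0.02 m and z of fan in the frame of tray below 0.011 m and angle between fan's own z axis and vertical below 0.1 rad and contact force between the fingers and fan above 0.5 N), for 0.1 s.
At the end, for the whole second after the job is handed in: Dial within 0.07 rad of off; tested fan at rest, upright within 0.1 rad, on the floor of the card's groove (within 5 mm in height, 20 mm of its centre); the other fans still in their grooves (moved under 30 mm, raised under 14 mm, tilted under 0.3 rad) (value of joint dial below 0.07 rad and horizontal distance between fan and card below 0.02 m and z of fan in the frame of tray below 0.011 m and angle between fan's own z axis and vertical below 0.1 rad and linear speed of fan below 0.02 m/s and not (z of fan_a in the frame of tray above 0.02 m or distance of fan_a from where it was at the start of the episode above 0.03 m or angle between fan_a's own z axis and vertical above 0.3 rad) and not (z of fan_b in the frame of tray above 0.02 m or distance of fan_b from where it was at the start of the episode above 0.03 m or angle between fan_b's own z axis and vertical above 0.3 rad)); the robot touches nothing.
It fails at once if the tested fan is lifted out of the cradle while the dial is not at off (value of joint dial above 0.12 rad and z of fan in the frame of cradle above 0.03 m).
It fails at once if one of the other fans is displaced by over 30 mm, lifted or tipped (z of fan_a in the frame of tray above 0.02 m or distance of fan_a from where it was at the start of the episode above 0.03 m or angle between fan_a's own z axis and vertical above 0.3 rad).
It fails at once if one of the other fans is displaced by over 30 mm, lifted or tipped (z of fan_b in the frame of tray above 0.02 m or distance of fan_b from where it was at the start of the episode above 0.03 m or angle between fan_b's own z axis and vertical above 0.3 rad).
It also fails if it takes over 64 s, if anything falls off the work surface, if the arm or the gripper's body presses on something with over 40 N, if the wrist force passes 120 N, or if a joint passes its speed limit or range.

## Robot

A 6-joint arm with a two-finger parallel gripper is mounted at the origin on the work surface. World frame = base frame: x ahead of the robot, y to its left, z up, the work surface at z = 0. Lengths are in mm, angles in rad, forces in N, time in s.
With the tool pointing down it reaches from about 375 to 975 mm from the base axis. Payload 3.8 kg.
Tool frame: the origin (TCP) lies at the very end of the fingers, on their centre line; the grasp point (between the pads) lies 19 mm behind it; z points along the fingers, y is the line along which they close (so a half turn about z gives the same grasp; the last joint's range is limited). The gripper opens to 85 mm and grips with 20 to 120 N. Pads are 22 mm wide; open, the fingers measure 114 mm over their backs; the gripper's body (76 mm by 85 mm) begins 54 mm behind the grasp point. The pads swing forward as they close: fully open they stand 13 mm farther back than shut.
Start: joints at [1.213, 0.264, 1.604, -0, 1.274, -0.037], TCP at [212.843, 640.559, 231.28] pointing down, gripper open.
Joint ranges: [-2.63, 2.63], [-0.94, 2.18], [0.31, 2.57], [-1.31, 4.45], [0, 2.66], [-2.55, 2.55]. Speed limits (rad/s): [2.57, 2.57, 3.14, 3.14, 3.14, 3.14].

## Interface

Orientations are given as a 3x3 rotation matrix whose columns are the frame's x, y, z axes.
In Python, from cell import ctrl, eyes, workorder gives the robot as it stands. The module is installed in compiled form; this text tells all that it offers.
- The arm moves only by the shell command python3 -m pendant 'ROWS' [FORCE]. ROWS is JSON, one flat list of numbers, 7 for each row, row after row: the shift along the tool's x, y, z each as a share of 1000 mm, from -1 to 1, then the turn, a rotation vector about the tool's x, y, z each as a share of 30 degrees, from -1 to 1, then the opening, from -1 (shut) to 1 (fully open). In form: [x, y, z, wx, wy, wz, grip, x, y, z, wx, wy, wz, grip, ...]. A call has 1 to 5 rows; each row shifts and turns the commanded pose from where the row before left it, along the tool's axes as they then stand; what a row does not reach is not made up. A row lasts 1/10 s, in which the tool goes at most 50 mm and 8.59 degrees, less where a joint would pass 70% of its speed; a pose out of reach is approached as far as the arm can. A call with a number of a shift or a turn outside -1 to 1 is refused whole. A call with a gripper value outside its range is refused whole. The fingers move at their own pace and stop on an object; FORCE is the grip in N (left out, the last holds). Time passes only in rows, so rows that do not move let the fingers close. It gives the time, the measured TCP pose, the force, the opening and the grip force at its end, in the units of the state.
- ctrl.state(): the state, without advancing time (a new reading comes with each control period).
- eyes.get_image(name): name is "scene" or "top" or "wrist"; returns the picture (400x640x3 uint8, red, green, blue); there is no depth.
- eyes.camera_params(name): a dict with "fx", "fy", "cx", "cy" (pixels), "k1" (the pictures are not rectified: a ray, as slopes to the right and down, at radius r is drawn at 1 + k1 r^2 times it, then the intrinsics apply), "R" (3x3) and "t" (3): a world point X has camera coordinates R X + t. Camera axes: x right, y down, z forward; pixel columns grow to the right and rows downward; lengths in mm; the calibration is good to about 2 mm. A picture is of the moment at which its call begins: read the wrist's pose just before it. camera_params takes no time and is no camera call; for the wrist camera it gives the pose at the moment of the call.
- workorder.finish_job(): hands the job in; it is judged then, once.
Trained networks look in the newest picture that a camera, given by its name, has taken for a name from the list of things; names that differ only in an ending like _2 or _b are one class to them, and where a whole thing is asked for, a point or a joint stands for the part that bears it (a point fixed in the world has none). Each returns a list of dicts, best first, with "conf" (0 to 1); they miss things now and then, are a little off and sometimes report something else, mostly with a low value. They report only what shows in the picture. A call takes as long as a camera call. They do not tell look-alikes from the thing itself.
- eyes.spot_in(camera, query): "xy" ([column, row] in pixels, amid what is visible of it).
- eyes.tip_of(camera, query): "xy" ([column, row] in pixels: a listed point, or the origin of a listed thing).
The state is a dict: "t": time; "joint_pos": joint angles; "joint_velocities": joint speeds; "joint_torque": joint torques, N m; "position": TCP position; "eef_rot": TCP orientation; "contact_force": force on the tool from outside, world axes, zero at the start; "ft_torque": the same for the moment, N m; "opening": opening from 0.0 (shut) to 1.0 (fully open); "grip_force": force on a finger pad.
Only numpy, scipy, OpenCV 4.12 (cv2) and the standard library are available. Lean on these libraries where they do the work, as an engineer would, in place of code of your own. Each camera call takes 0.05 s, during which the arm holds its last target. There are 200 camera calls.

## Working session

There is one attempt and no reset: what is moved stays moved. The work goes in short steps, Python scripts to look and compute and a shell command to move; the robot and the scene stay as the last step left them, time stands still between calls to the robot, and variables do not carry over. Pictures are saved under pics/ and viewed, at most 10 in all, crops included, and the job is handed in when it is done.

```bash
mkdir -p pics
cat > h.py <<'E'
import numpy as np, cv2
from cell import ctrl, eyes, workorder
def shot(n,f=None):
    im=eyes.get_image(n)
    if f: cv2.imwrite('pics/'+f,cv2.cvtColor(im,cv2.COLOR_RGB2BGR))
    return im
def ray(p,uv):
    K=np.array([[p['fx'],0,p['cx']],[0,p['fy'],p['cy']],[0,0,1.]])
    u=cv2.undistortPoints(np.array([[uv]],float),K,np.array([p['k1'],0,0,0.]))[0,0]
    R=np.array(p['R']);t=np.array(p['t'])
    return -R.T@t, R.T@np.array([u[0],u[1],1.])
def atz(p,uv,z):
    o,d=ray(p,uv); return o+d*(z-o[2])/d[2]
def tri(obs):
    A=np.zeros((3,3));b=np.zeros(3);L=[]
    for p,uv in obs:
        o,d=ray(p,uv);d=d/np.linalg.norm(d);P=np.eye(3)-np.outer(d,d);A+=P;b+=P@o;L.append((P,o))
    x=np.linalg.solve(A,b); return x,[round(float(np.linalg.norm(P@(x-o))),1) for P,o in L]
def proj(p,X):
    K=np.array([[p['fx'],0,p['cx']],[0,p['fy'],p['cy']],[0,0,1.]])
    r=cv2.Rodrigues(np.array(p['R'],float))[0]
    return cv2.projectPoints(np.array(X,float).reshape(-1,1,3),r,np.array(p['t'],float),K,np.array([p['k1'],0,0,0.]))[0][:,0]
E
python3 - <<'E'
from h import *
np.set_printoptions(precision=1,suppress=True)
a=shot('scene','scene0.png')
b=shot('top','top0.png')
for c in('scene','top'):
    p=eyes.camera_params(c);print(c,p['fx'],p['k1'],-np.array(p['R']).T@np.array(p['t']))
    for q in('dial_grip','tester','cradle','fan','tray','card'):
        print(q,[(np.round(d['xy']),round(d['conf'],2)) for d in eyes.tip_of(c,q)])
E
```

```text
scene 423.3516435156444 -0.04025954838657157 [1341.8  368.2  817. ]
dial_grip [(array([290., 144.]), 0.94), (array([452., 187.]), 0.94), (array([250., 200.]), 0.71), (array([193., 175.]), 0.63)]
tester [(array([250., 223.]), 0.94), (array([293., 175.]), 0.83), (array([194., 200.]), 0.72), (array([443., 217.]), 0.57)]
cradle [(array([425., 278.]), 0.69), (array([249., 224.]), 0.18)]
fan [(array([321., 234.]), 0.92), (array([428., 276.]), 0.89), (array([366., 247.]), 0.64)]
tray []
card [(array([345., 240.]), 0.55)]
top 363.2594346163951 -0.08472279472092341 [ 363.3  -68.2 1028. ]
dial_grip [(array([389., 144.]), 0.92), (array([200., 266.]), 0.83), (array([407., 252.]), 0.74), (array([475., 147.]), 0.58)]
tester [(array([392., 249.]), 0.93), (array([212., 266.]), 0.86), (array([456., 153.]), 0.8), (array([382., 151.]), 0.72)]
cradle [(array([205., 172.]), 0.6)]
fan [(array([204., 169.]), 0.96), (array([310., 172.]), 0.87), (array([265., 178.]), 0.7)]
tray [(array([286., 174.]), 0.93)]
card [(array([288., 178.]), 0.81)]
```

View pics/scene0.png

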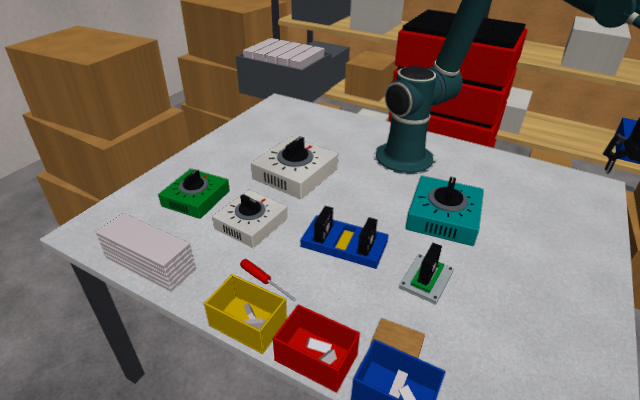

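View pics/top0.png

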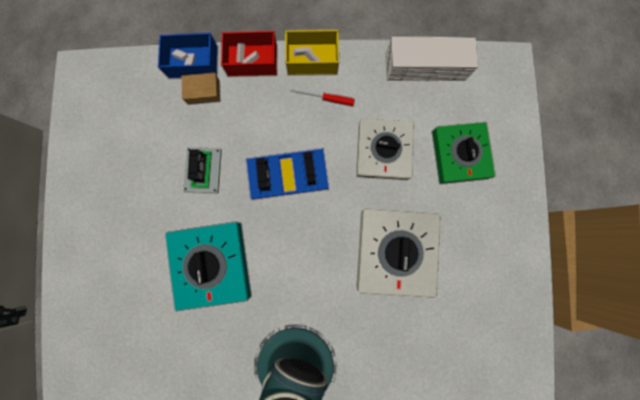

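Candidates for the tester: turquoise at top (208,265), large white at (400,252), small white at (386,148), green at (464,152). In the scene picture these are (445,210), (294,165), (250,215) and (194,192). The description picks the small white one. The cradle with the tested fan is at top (203,170) and the tray at (288,174), with the yellow card in its middle groove. Next I'll triangulate and check a close crop.

Run:
```python
from h import *
np.set_printoptions(precision=1,suppress=True)
s=eyes.camera_params('scene');t=eyes.camera_params('top')
for n,a,b in(('dial_grip',(250,200),(389,144)),('tester',(250,223),(382,151)),('tester_big',(293,175),(392,249)),('cradle',(425,278),(205,172)),('fan',(428,276),(204,169)),('card',(345,240),(288,178))):
    print(n,tri([(s,a),(t,b)]),atz(t,b,0))
# tester top outline from white region in top image
im=shot('top')
c=im[115:185,350:420]; cv2.imwrite('pics/crop1.png',cv2.cvtColor(cv2.resize(c,None,fx=8,fy=8,interpolation=cv2.INTER_CUBIC),cv2.COLOR_RGB2BGR))
w=shot('wrist','w0.png');p=eyes.camera_params('wrist');st=ctrl.state()
print('wrist',p['fx'],-np.array(p['R']).T@np.array(p['t']),np.array(p['R']),st['position'],st['eef_rot'],st['t'])
```

```text
dial_grip (array([ 596.8, -258.4,   90.1]), [2.0, 2.0]) [ 620.4 -278.6    0. ]
tester (array([ 600. , -259. ,    5.6]), [2.9, 2.9]) [ 599.9 -257.4    0. ]
tester_big (array([ 320.8, -280.2,    5.9]), [5.5, 5.5]) [ 318.1 -276.3    0. ]
cradle (array([547.5, 255.9,  -3.2]), [0.1, 0.1]) [547. 255.   0.]
fan (array([552.6, 258.8,  10.4]), [4.1, 4.1]) [555.8 258.1   0. ]
card (array([525.1,  13.8,   2.8]), [1.1, 1.1]) [525.1  15.    0. ]
wrist 303.77622566412293 [147.9 662.1 374.3] [[ 0.3  0.9 -0. ]
 [ 0.9 -0.3  0.3]
 [ 0.3 -0.1 -1. ]] [212.8 640.6 231.3] [[-0.9  0.3  0. ]
 [ 0.3  0.9  0. ]
 [-0.   0.  -1. ]] 0.8
```

View pics/crop1.png

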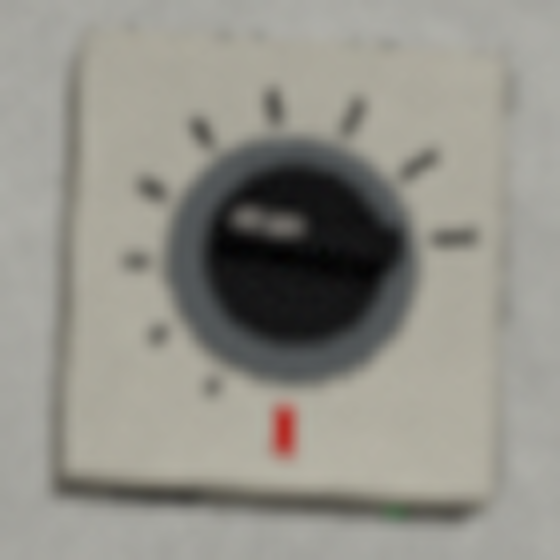

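The close crop confirms the small white tester. Its red mark is at the bottom (285,430). The bar's white line points left at about (235,220), so the dial is roughly 1.6 rad clockwise from off. Next I'll square the tool and head for the cradle.

```bash
cat >> h.py <<'E'
def yaw(): 
    R=np.array(ctrl.state()['eef_rot']); return np.degrees(np.arctan2(R[1,1],R[0,1]))
def go(X,yw):
    """tool-frame shift to X (share of 1000), wz share if turned afterwards"""
    s=ctrl.state();R=np.array(s['eef_rot']);d=R.T@(np.array(X)-np.array(s['position']))
    dy=(yw-yaw()+90)%180-90
    print('shift',np.round(d/1000,4),'len',round(float(np.linalg.norm(d)),1),'wz',round(-dy/30,4),'tilt',np.round(R[:,2],4),'t',s['t'])
E
python3 -c "
from h import *
print(yaw()); go([480,256,290],90)"
python3 -m pendant '[0,0,-0.02,0,0,-0.2,1,0,0,-0.02,0,0,-0.2,1,0,0,-0.02,0,0,-0.2,1]' && python3 -c "
from h import *
print(yaw()); go([480,256,290],90)"
```

```text
71.62180466317534
shift [-0.3748 -0.2807 -0.0587] len 471.9 wz -0.6126 tilt [ 0.  0. -1.] t 0.8
t: 1.1
position: [212.8, 640.4, 291.7]
eef_rot: [[-1.0, 0.002, -0.0], [0.002, 1.0, -0.001], [0.0, -0.001, -1.0]]
contact_force: [0.6, 0.6, -0.1]
opening: 1.0
grip_force: 0.0
89.86741476173569
shift [-0.2681 -0.3838  0.0019] len 468.1 wz -0.0044 tilt [-2.e-04 -6.e-04 -1.e+00] t 1.1
```

```bash
python3 -m pendant '[-0.027,-0.038,0,0,0,0,1,-0.027,-0.038,0,0,0,0,1,-0.027,-0.038,0,0,0,0,1,-0.027,-0.038,0,0,0,0,1,-0.027,-0.038,0,0,0,0,1]' >/dev/null;  python3 -m pendant '[-0.027,-0.038,0,0,0,0,1,-0.027,-0.038,0,0,0,0,1,-0.027,-0.038,0,0,0,0,1,-0.027,-0.038,0,0,0,0,1,-0.027,-0.038,0,0,0,0,1]'
cat > look.py <<'E'
from h import *
import sys
np.set_printoptions(precision=1,suppress=True)
p=eyes.camera_params('wrist');shot('wrist',sys.argv[1])
import pickle;pickle.dump(p,open('pics/'+sys.argv[1]+'.pkl','wb'))
print(ctrl.state()['position'])
for q in sys.argv[2:]:
    print(q,[(np.round(d['xy'],1),round(d['conf'],2)) for d in eyes.tip_of('wrist',q)])
E
python3 look.py w1.png fan cradle card tray
```

```text
t: 2.1
position: [481.1, 257.1, 291.7]
eef_rot: [[-1.0, 0.007, 0.001], [0.007, 1.0, 0.0], [-0.001, 0.0, -1.0]]
contact_force: [0.4, 0.6, -0.1]
opening: 0.997
grip_force: 0.0
[485.  251.3 291.6]
fan [(array([324.8, 220.3]), 0.93), (array([117.1, 207.9]), 0.67), (array([201.9, 197.5]), 0.56)]
cradle [(array([327.4, 214.4]), 0.91)]
card [(array([158.6, 201.4]), 0.84), (array([117.1, 207.7]), 0.26)]
tray [(array([162.2, 203.6]), 0.59)]
```

View pics/w1.png

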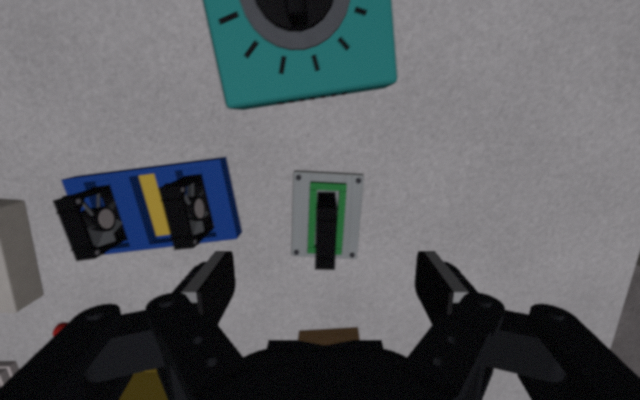

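The picture shows the cradle plate with screws at (298,178), (358,181), (353,254) and (296,252), and the fan at (325,220). The tray's card is at (155,203) between two fans. I'll take a second view on the way to the tester.

```bash
python3 -m pendant '[0,-0.05,0,0,0,0,1,0,-0.05,0,0,0,0,1,0,-0.05,0,0,0,0,1,0,-0.05,0,0,0,0,1,0,-0.025,0,0,0,0,1]'
python3 -m pendant '[0,0,0,0,0,0,1,0,0,0,0,0,0,1]' >/dev/null
python3 look.py w2.png fan cradle card tray
```

```text
t: 2.85
position: [478.2, 32.5, 291.5]
eef_rot: [[-1.0, 0.006, 0.0], [0.006, 1.0, -0.001], [-0.0, -0.001, -1.0]]
contact_force: [0.1, -0.7, 0.5]
opening: 0.999
grip_force: 0.0
[478.7  35.4 291.4]
fan [(array([476.9, 220. ]), 0.61), (array([266.6, 212.2]), 0.6), (array([351.9, 201.1]), 0.59)]
cradle [(array([475.3, 213.8]), 0.79), (array([350.1, 200.6]), 0.47), (array([309.5, 204.2]), 0.44)]
card [(array([308.2, 204.9]), 0.92), (array([478.6, 219.5]), 0.38)]
tray [(array([310. , 208.3]), 0.62)]
```

View pics/w2.png

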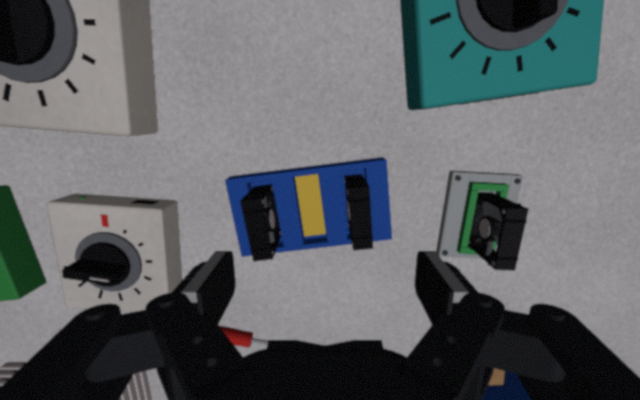

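```bash
cat > m.py <<'E'
from h import *
import pickle
np.set_printoptions(precision=1,suppress=True)
P={k:pickle.load(open(f'pics/{k}.png.pkl','rb')) for k in('w1','w2')}
for n,a,b in(('fan',(324.8,220.3),(476.9,220)),('cradle',(327.4,214.4),(475.3,213.8)),('card',(158.6,201.4),(308.2,204.9)),('dial w2 only',None,None)):
    if a: print(n,tri([(P['w1'],a),(P['w2'],b)]))
for k in P:
    im=cv2.imread(f'pics/{k}.png');h=cv2.cvtColor(im,cv2.COLOR_BGR2HSV)
    for n,lo,hi,z in(('yellow',(22,90,80),(34,255,255),6),('blue',(108,150,60),(125,255,255),28)):
        m=cv2.inRange(h,lo,hi);m[270:]=0
        nn,l,s,c=cv2.connectedComponentsWithStats(m);i=1+s[1:,4].argmax()
        q=np.argwhere(l==i)[:,::-1]
        if n=='blue': q=cv2.convexHull(q.astype(np.int32))[:,0]
        w=np.array([atz(P[k],u,z)[:2] for u in q]).astype(np.float32)
        print(k,n,cv2.minAreaRect(w))
for k,c in(('w1',[(298,178),(358,181),(353,254),(296,252)]),('w2',[(458,178),(517,181),(445,253)])):
    w=np.array([atz(P[k],u,15)[:2] for u in c]);print(k,'screws',w.tolist(), 'diag mid',(w[0]+w[2])/2 if k=='w1' else (w[1]+w[2])/2)
E
python3 m.py
```

```text
fan (array([557.6, 256.4,  15. ]), [0.8, 0.8])
cradle (array([553. , 260.3,   0.6]), [1.1, 1.1])
card (array([534.1,  10. ,   1.3]), [2.0, 2.0])
w1 yellow ((536.5226440429688, 6.590332984924316), (91.6306381225586, 24.419111251831055), 7.104969024658203)
w1 blue ((534.849609375, 17.479957580566406), (114.147705078125, 225.50238037109375), 6.795236587524414)
w2 yellow ((535.7486572265625, 13.00589370727539), (90.79827880859375, 32.977718353271484), 6.768476486206055)
w2 blue ((533.9341430664062, 14.0615234375), (115.58830261230469, 217.2891082763672), 6.793684959411621)
w1 screws [[495.4531863635811, 219.18369743053898], [500.30386343445565, 303.4939843853893], [612.4358245098034, 298.5546832930369], [608.588023315432, 212.71176230108665]] diag mid [553.9 258.9]
w2 screws [[494.20657833640684, 221.64327923045008], [499.02143661574087, 305.17253109337264], [608.8941387555076, 215.02398820418608]] diag mid [554.  260.1]
```

The card is at (535.5, 13.0) with yaw 6.8°, and the two views agree. The cradle is at (554, 259.5) with yaw -3.3°, and the fan at about (557, 257) with underside z about 15, as it should be. Now over to the tester.

```bash
python3 -m pendant '[-0.004,-0.0498,0,0,0,0,1,-0.004,-0.0498,0,0,0,0,1,-0.004,-0.0498,0,0,0,0,1,-0.004,-0.0498,0,0,0,0,1,-0.004,-0.0498,0,0,0,0,1]' >/dev/null
python3 -m pendant '[0,0,0,0,0,0,1,0,0,0,0,0,0,1]'
python3 look.py w3.png dial_grip tester
```

```text
t: 4.0
position: [497.2, -215.5, 290.8]
eef_rot: [[-1.0, 0.008, -0.001], [0.008, 1.0, 0.001], [0.001, 0.001, -1.0]]
contact_force: [0.5, 0.9, -0.6]
opening: 0.997
grip_force: 0.0
[ 497.3 -214.5  290.9]
dial_grip [(array([105.4, 256.3]), 0.81), (array([290.3, 256.6]), 0.71)]
tester [(array([295.8, 232. ]), 0.87), (array([146.2, 231.8]), 0.76), (array([266.1,  20.7]), 0.73)]
```

```bash
python3 -m pendant '[0,0,0,0,0,0.28,1,0,0,0,0,0,0.28,1,0,0,0,0,0,0.28,1,0,0,0,0,0,0.28,1,0,0,0,0,0,0.28,1]' >/dev/null
python3 -m pendant '[0,0,0,0,0,0.28,1,0,0,0,0,0,0.28,1,0,0,0,0,0,0.28,1,0,0,0,0,0,0.28,1,0,0,0,0,0,0.28,1]' >/dev/null
python3 -m pendant '[0,0,0,0,0,0.2,1,0,0,0,0,0,0,1]'
python3 -c "
from h import *
go([597,-200,290],0)"
```

```text
t: 5.35
position: [497.4, -213.5, 291.5]
eef_rot: [[0.004, 1.0, 0.0], [1.0, -0.004, 0.0], [0.0, 0.0, -1.0]]
contact_force: [0.0, 0.8, -0.7]
opening: 0.995
grip_force: 0.0
shift [0.0139 0.0995 0.0015] len 100.5 wz -0.0079 tilt [ 3.e-04  1.e-04 -1.e+00] t 5.35
```

View pics/w3.png

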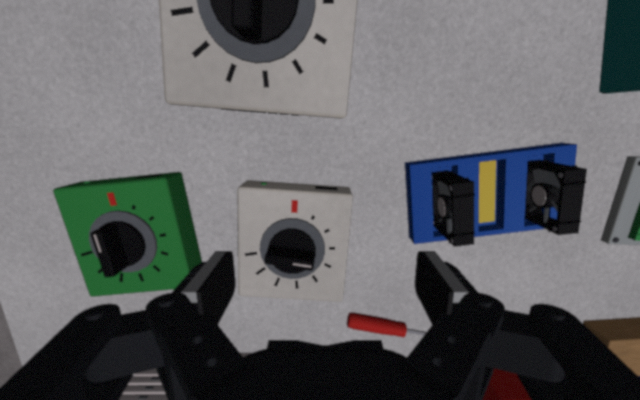

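The small white tester shows its dial at (292,250), with the white line toward the right (300,265) and the red mark at (294,206). I'll move above it and look again.

```bash
python3 -m pendant '[0,0.049,0,0,0,0,1,0,0.049,0,0,0,0,1,0,0,0,0,0,0,1,0,0,0,0,0,0,1]'
python3 look.py w4.png dial_grip tester
```

```text
t: 5.75
position: [595.8, -214.6, 290.0]
eef_rot: [[0.002, 1.0, -0.002], [1.0, -0.002, 0.001], [0.001, -0.002, -1.0]]
contact_force: [-0.9, 0.7, -1.1]
opening: 0.999
grip_force: 0.0
[ 595.  -214.8  290.7]
dial_grip [(array([328. , 218.2]), 0.76), (array([ 67.3, 250.6]), 0.68)]
tester [(array([320.9, 328.3]), 0.87), (array([327.9, 194.8]), 0.75), (array([132.2, 209.6]), 0.71)]
```

View pics/w4.png

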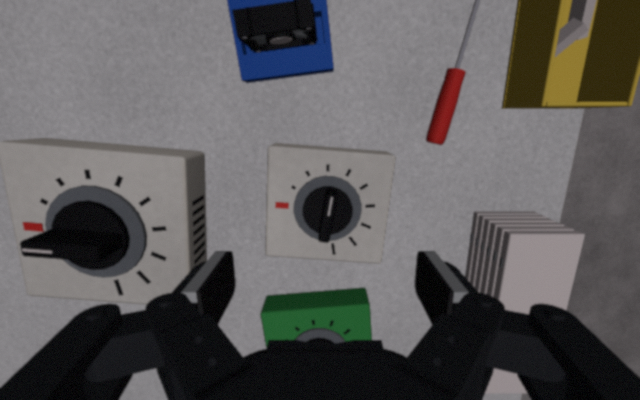

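Run:
```python
from h import *
import pickle
np.set_printoptions(precision=1,suppress=True)
p3,p4=[pickle.load(open(f'pics/{k}.png.pkl','rb')) for k in('w3','w4')]
s=eyes.camera_params('scene');t=eyes.camera_params('top')
print(tri([(p3,(290.3,256.6)),(p4,(328,218.2))]),tri([(p3,(290.3,256.6)),(p4,(328,218.2)),(s,(250,200)),(t,(389,144))]))
im=cv2.imread('pics/w4.png');g=cv2.cvtColor(im,cv2.COLOR_BGR2GRAY)
h=cv2.cvtColor(im,cv2.COLOR_BGR2HSV)
r=np.argwhere(((h[...,0]<8)|(h[...,0]>172))[190:220,265:300]&(h[...,1]>120)[190:220,265:300])[:,::-1].mean(0)+(265,190)
print('red',r,atz(p4,r,55))
# grey skirt ring outer ellipse -> axis; dark knob
x0,y0=285,165
c=g[y0:250,x0:370]
white=np.argwhere(c[28:60,35:55]>95)[:,::-1]+(x0+35,y0+28)
wl=np.array([atz(p4,u,97)[:2] for u in white]);print('white n',len(wl),wl.mean(0),cv2.fitLine(wl.astype(np.float32),cv2.DIST_L2,0,.01,.01).ravel())
d=(c<22).astype(np.uint8);q=np.argwhere(d)[:,::-1]+(x0,y0)
for th in (12,18,25,35,70,110): 
  m=(c<th).astype(np.uint8); cs=max(cv2.findContours(m,0,2)[0],key=cv2.contourArea); print(th,m.sum(),cv2.minAreaRect(cs))
  if th>=70:
    e=cv2.fitEllipse(cs); print('ell',e[0][0]+x0,e[0][1]+y0,e[1],atz(p4,(e[0][0]+x0,e[0][1]+y0),60))
cc=im[y0:250,x0:370];cv2.imwrite('pics/c2.png',cv2.resize(cc,None,fx=7,fy=7,interpolation=cv2.INTER_CUBIC))
```

```text
(array([ 598.5, -261.9,   85. ]), [2.3, 2.3]) (array([ 597.1, -259.8,   89.4]), [1.7, 3.6, 3.1, 1.0])
red [281.6 205. ] [ 539.5 -256.2   55. ]
white n 29 [ 601.3 -245.7] [   0.2    1.   601.3 -245.7]
12 275 ((38.8189697265625, 43.92241668701172), (12.736725807189941, 46.219871520996094), 23.198589324951172)
18 1128 ((42.00000762939453, 45.000003814697266), (45.602745056152344, 45.91508483886719), 51.34019470214844)
25 1695 ((41.88705825805664, 45.09176254272461), (46.566837310791016, 47.439964294433594), 50.90614700317383)
35 1806 ((42.160003662109375, 44.87999725341797), (48.0, 48.400001525878906), 53.13010025024414)
70 2857 ((42.000003814697266, 42.499996185302734), (61.51828384399414, 61.51828384399414), 45.0)
ell 326.77690505981445 208.46799087524414 (58.4196662902832, 60.45875930786133) [ 598.1 -259.5   60. ]
110 3838 ((42.0, 42.999996185302734), (66.46803283691406, 66.4680404663086), 45.0)
ell 327.099308013916 207.9577407836914 (65.365234375, 67.46751403808594) [ 598.5 -258.8   60. ]
```

View pics/c2.png

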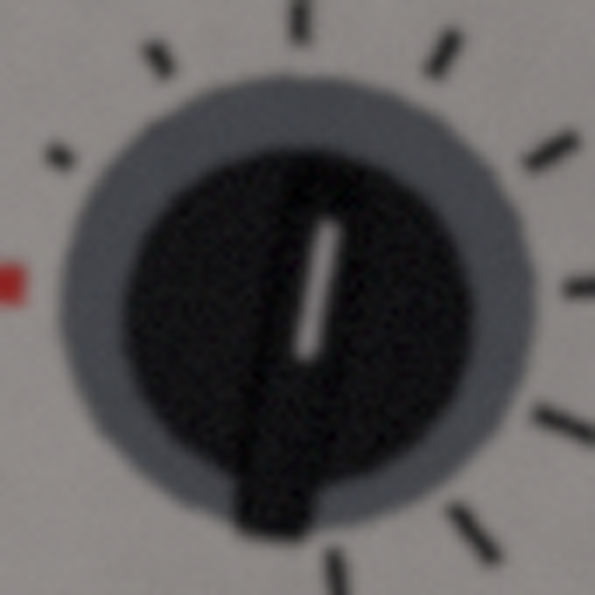

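The close crop shows the white line running from (305,355) to (328,220), so the bar is at yaw about 80°. The dial axis is at (598, -259.5) and the red mark is at yaw 176.8°, so the dial sits at about 1.68 rad. The bar top is at about 96. I'll align the tool and descend.

```bash
python3 -m pendant '[0,0,0,0,0,0.17,1,0,0,0,0,0,0.17,1,0,0,0,0,0,0,1]' >/dev/null
python3 -c "
from h import *
print(yaw());go([598,-259.5,110],-10)"
```

```text
-10.587571953131121
shift [-0.042   0.0114  0.1825] len 187.6 wz -0.0196 tilt [ 1.3e-03 -6.0e-04 -1.0e+00] t 6.2
```

```bash
python3 -m pendant '[-0.021,0.006,0.03,0,0,-0.02,1,-0.021,0.0055,0.03,0,0,0,1,0,0,0.05,0,0,0,1,0,0,0.05,0,0,0,1,0,0,0.02,0,0,0,1]' >/dev/null
python3 -m pendant '[0,0,0,0,0,0,1,0,0,0,0,0,0,1]' 
python3 -c "
from h import *
print(yaw());go([598,-259.5,73],-10)"
```

```text
t: 6.9
position: [599.1, -259.6, 112.3]
eef_rot: [[0.172, 0.985, 0.001], [0.985, -0.172, -0.0], [-0.0, 0.001, -1.0]]
contact_force: [0.5, -0.9, 0.3]
opening: 0.999
grip_force: 0.0
-9.915443299800167
shift [-0.     -0.0011  0.0393] len 39.3 wz 0.0028 tilt [ 9.e-04 -4.e-04 -1.e+00] t 6.9
```

```bash
python3 -m pendant '[0,-0.001,0.02,0,0,0,1,0,0,0.019,0,0,0,1,0,0,0,0,0,0,1]'
python3 -m pendant '[0,0,0,0,0,0,-1,0,0,0,0,0,0,-1,0,0,0,0,0,0,-1,0,0,0,0,0,0,-1,0,0,0,0,0,0,-1]' 60
python3 -m pendant '[0,0,0,0,0,0,-1,0,0,0,0,0,0,-1,0,0,0,0,0,0,-1]' 60
```

```text
t: 7.2
position: [597.9, -259.2, 73.0]
eef_rot: [[0.173, 0.985, 0.0], [0.985, -0.173, -0.0], [-0.0, 0.0, -1.0]]
contact_force: [-1.1, -0.2, -0.8]
opening: 1.005
grip_force: 0.0
t: 7.7
position: [598.4, -259.4, 73.0]
eef_rot: [[0.173, 0.985, 0.001], [0.985, -0.173, -0.0], [-0.0, 0.001, -1.0]]
contact_force: [-0.5, 0.5, 16.8]
opening: 0.154
grip_force: 61.8
t: 8.0
position: [598.5, -259.4, 73.1]
eef_rot: [[0.173, 0.985, 0.001], [0.985, -0.173, -0.0], [-0.0, 0.001, -1.0]]
contact_force: [-1.4, 0.8, 5.6]
opening: 0.153
grip_force: 59.7
```

Gripped at about 13 mm opening, with little side force, so the tool is centred. Now I'll turn anticlockwise.

```bash
python3 -m pendant '[0,0,0,0,0,-0.25,-1,0,0,0,0,0,-0.25,-1,0,0,0,0,0,-0.25,-1,0,0,0,0,0,-0.25,-1,0,0,0,0,0,-0.25,-1]'
python3 -m pendant '[0,0,0,0,0,-0.25,-1,0,0,0,0,0,-0.25,-1,0,0,0,0,0,-0.25,-1,0,0,0,0,0,-0.25,-1,0,0,0,0,0,-0.25,-1]'
python3 -m pendant '[0,0,0,0,0,-0.2,-1,0,0,0,0,0,-0.2,-1,0,0,0,0,0,-0.2,-1,0,0,0,0,0,0,-1]'
python3 -c "
from h import *
print(yaw(),ctrl.state()['ft_torque'],ctrl.state()['joint_pos'])"
```

```text
t: 8.5
position: [598.1, -259.4, 73.1]
eef_rot: [[-0.467, 0.884, 0.0], [0.884, 0.467, -0.0], [-0.0, 0.0, -1.0]]
contact_force: [-1.9, 0.6, 6.5]
opening: 0.152
grip_force: 59.9
t: 9.0
position: [598.0, -259.7, 73.1]
eef_rot: [[-0.909, 0.418, -0.0], [0.418, 0.909, -0.001], [-0.0, -0.001, -1.0]]
contact_force: [-2.1, -0.5, 6.0]
opening: 0.155
grip_force: 59.9
t: 9.4
position: [597.9, -259.8, 73.1]
eef_rot: [[-0.993, 0.119, -0.0], [0.119, 0.993, -0.001], [0.0, -0.001, -1.0]]
contact_force: [-2.8, -0.3, 6.8]
opening: 0.152
grip_force: 59.9
83.16792020391613 [-0.09893872  0.44531623  0.08920854] [-4.47620811e-01  3.55515673e-01  1.79431701e+00 -1.03951095e-03
  9.91532567e-01 -1.89860588e+00]
```

```bash
python3 -m pendant '[0,0,0,0,0,-0.1,-1,0,0,0,0,0,-0.1,-1,0,0,0,0,0,-0.1,-1,0,0,0,0,0,0,-1,0,0,0,0,0,0,-1]'
python3 -c "
from h import *
print(yaw(),ctrl.state()['ft_torque'],ctrl.state()['joint_pos'])"
```

```text
t: 9.9
position: [599.2, -259.9, 73.3]
eef_rot: [[-0.999, -0.033, 0.003], [-0.033, 0.999, -0.001], [-0.003, -0.001, -1.0]]
contact_force: [1.0, -1.2, 5.2]
opening: 0.15
grip_force: 101.6
91.89228110684456 [-0.161639   -0.3187758  -0.98063465] [-4.47500210e-01  3.55789963e-01  1.79351921e+00  3.28058661e-04
  9.89353410e-01 -2.05150436e+00]
```

The torque jumped to 1 N m, so the dial is on its stop. I'll open, rise and verify.

```bash
python3 -m pendant '[0,0,0,0,0,0,1,0,0,0,0,0,0,1,0,0,0,0,0,0,1,0,0,0,0,0,0,1]'
python3 -m pendant '[0.02,0,-0.045,0,0,0,1,0.02,0,-0.045,0,0,0,1,0.02,0,-0.045,0,0,0,1,0.02,0,-0.045,0,0,0,1,0,0,-0.03,0,0,0,1]' >/dev/null
python3 -m pendant '[0,0,0,0,0,0,1,0,0,0,0,0,0,1]'
python3 look.py w5.png dial_grip
python3 - <<'E'
from h import *
im=cv2.imread('pics/w5.png');import pickle;p=pickle.load(open('pics/w5.png.pkl','rb'))
u=proj(p,[[598,-259.5,80]])[0].astype(int);print(u)
c=im[u[1]-45:u[1]+45,u[0]-45:u[0]+45];cv2.imwrite('pics/c3.png',cv2.resize(c,None,fx=6,fy=6,interpolation=cv2.INTER_CUBIC))
go([554,259.5,290],86.7)
E
```

```text
t: 10.3
position: [597.4, -258.7, 71.4]
eef_rot: [[-0.999, -0.036, -0.002], [-0.036, 0.999, 0.001], [0.002, 0.001, -1.0]]
contact_force: [0.9, 0.5, 0.2]
opening: 0.821
grip_force: 0.0
t: 11.0
position: [518.3, -262.2, 283.1]
eef_rot: [[-0.999, -0.035, 0.002], [-0.035, 0.999, -0.001], [-0.002, -0.001, -1.0]]
contact_force: [0.3, -0.1, -1.0]
opening: 0.996
grip_force: 0.0
[ 517.6 -261.7  281.3]
dial_grip [(array([133. , 232.9]), 0.98), (array([326.1, 245.2]), 0.85)]
[325 241]
shift [-0.0552  0.5193 -0.009 ] len 522.3 wz 0.1779 tilt [-0.0028  0.0015 -1.    ] t 11.1
```

View pics/c3.png

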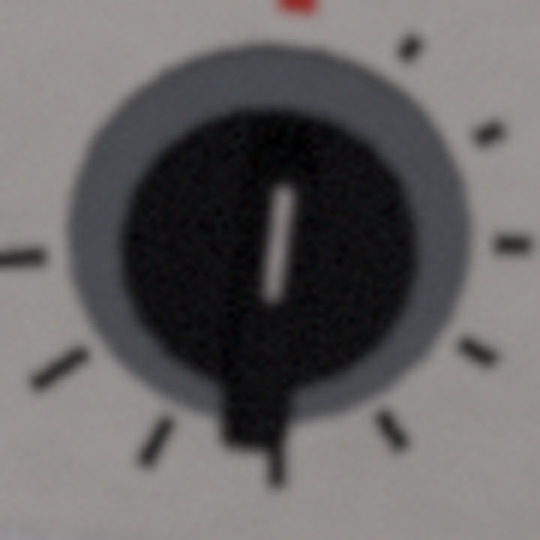

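The white line runs (272,300)→(284,185) and points at the red mark (297,5), matching its bearing within about 1°. The dial is at off. Next, the cradle.

```bash
python3 -m pendant '[0,0.048,0,0,0,0.178,1,0,0.049,0,0,0,0,1,0,0.049,0,0,0,0,1,0,0.049,0,0,0,0,1,0,0.049,0,0,0,0,1]' >/dev/null
python3 -m pendant '[0,0.049,0,0,0,0,1,0,0.049,0,0,0,0,1,0,0.049,0,0,0,0,1,0,0.049,0,0,0,0,1,0,0.049,0,0,0,0,1]' >/dev/null
python3 -m pendant '[0,0.03,0,0,0,0,1,0,0,0,0,0,0,1,0,0,0,0,0,0,1]'
python3 look.py w6.png fan cradle
python3 - <<'E'
from h import *
import pickle
np.set_printoptions(precision=1,suppress=True)
im=cv2.imread('pics/w6.png');p=pickle.load(open('pics/w6.png.pkl','rb'))
h=cv2.cvtColor(im,cv2.COLOR_BGR2HSV)
u=proj(p,[[554,259.5,15]])[0].astype(int);print(u)
print('yaw',yaw());go([556,258,120],86.7)
m=(im.max(2)<45).astype(np.uint8);m[275:]=0
n,l,s,c=cv2.connectedComponentsWithStats(m)
for i in range(1,n):
    if s[i,4]>200: 
        cs=cv2.findContours((l==i).astype(np.uint8),0,2)[0][0]; print(s[i],cv2.approxPolyDP(cs,3,True)[:,0].tolist())
c=im[u[1]-60:u[1]+65,u[0]-60:u[0]+60];cv2.imwrite('pics/c4.png',cv2.resize(c,None,fx=4.5,fy=4.5,interpolation=cv2.INTER_CUBIC))
E
```

```text
t: 12.4
position: [542.5, 256.4, 279.6]
eef_rot: [[-0.998, 0.056, -0.004], [0.056, 0.998, -0.002], [0.004, -0.003, -1.0]]
contact_force: [-0.3, -0.1, 0.6]
opening: 1.001
grip_force: 0.0
[542.8 255.5 280.1]
fan [(array([196. , 168.1]), 0.87), (array([326.8, 181.8]), 0.86), (array([105.8, 180.4]), 0.85)]
cradle [(array([329. , 173.8]), 0.63)]
[328 178]
yaw 86.61638933107372
shift [-0.   0.   0.2] len 161.7 wz -0.0028 tilt [-0. -0. -1.] t 12.55
[ 147  137   62   75 2643] [[192, 137], [169, 138], [147, 145], [167, 211], [190, 207], [208, 194]]
[ 317  150   22   76 1590] [[318, 150], [319, 224], [337, 224], [335, 150]]
[  37  153   82   76 2912] [[96, 153], [37, 165], [65, 228], [91, 223], [118, 210], [112, 196], [105, 204], [105, 212], [88, 216], [76, 200], [96, 200], [110, 191]]
[208 252  26  23 394] [[231, 253], [223, 253], [208, 274], [233, 274]]
[416 252  27  23 400] [[419, 252], [416, 274], [442, 274], [425, 252]]
```

View pics/c4.png

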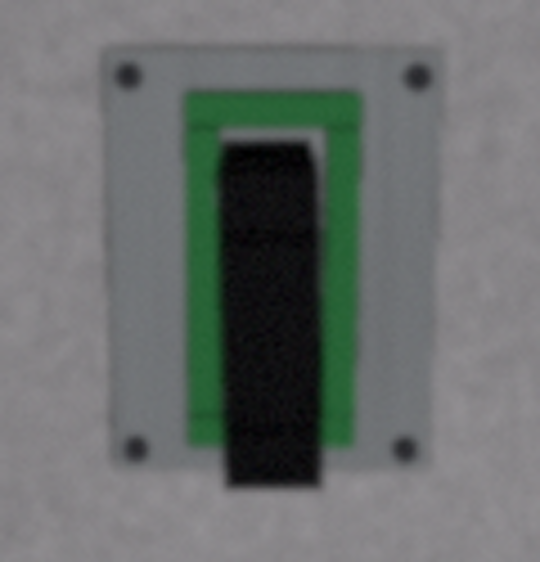

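Viewed from above, the fan stands in the green rim. Its top face has its far edge at w6 (319–337, 224), and the screws are evenly placed around it. I'll check the top's height and centre.

Run:
```python
from h import *
import pickle
np.set_printoptions(precision=1,suppress=True)
P={k:pickle.load(open(f'pics/{k}.png.pkl','rb')) for k in('w1','w2','w6')}
im=cv2.imread('pics/w1.png');m=(im.max(2)<45).astype(np.uint8);m[275:]=0
n,l,s,c=cv2.connectedComponentsWithStats(m)
for i in range(1,n):
    if s[i,4]>200 and 300<s[i,0]<340: print(cv2.approxPolyDP(cv2.findContours((l==i).astype(np.uint8),0,2)[0][0],3,True)[:,0].tolist(),s[i])
    if s[i,4]>200 and 300<s[i,0]<340: w1=(s[i,0]+s[i,2]/2-1,s[i,1]+s[i,3])
print(w1,tri([(P['w1'],(326,w1[1])),(P['w6'],(328.3,225))]))
for u in((318.7,225),(337.8,225),(328,171)): print(atz(P['w6'],u,95))
```

```text
[[318, 193], [316, 267], [331, 268], [336, 205], [333, 193]] [ 315  193   22   76 1425]
(np.float64(325.0), np.int32(269)) (array([588.9, 257.3, 105.3]), [0.4, 0.4])
[592.  245.8  95. ]
[593.2 267.6  95. ]
[530.4 259.8  95. ]
```

The fan centre is at about (553.5, 258.7), and its top is at 95–105 against the 95 expected. I'll grip near the top rail, with the TCP at z=64.

```bash
python3 -c "
from h import *
go([553.5,258.7,130],86.7)"
python3 -m pendant '[-0.010,0.003,0.03,0,0,0,1,0,0,0.05,0,0,0,1,0,0,0.05,0,0,0,1,0,0,0.02,0,0,0,1,0,0,0,0,0,0,1]'
python3 -c "
from h import *
go([553.5,258.7,64],86.7)"
```

```text
shift [-0.0102  0.0047  0.1511] len 151.6 wz -0.0028 tilt [-0.0017 -0.0012 -1.    ] t 12.55
t: 13.05
position: [550.4, 255.5, 127.3]
eef_rot: [[-0.998, 0.06, -0.009], [0.06, 0.998, -0.004], [0.008, -0.004, -1.0]]
contact_force: [0.1, 0.4, -0.0]
opening: 1.002
grip_force: 0.0
shift [-0.0034  0.0036  0.0632] len 63.4 wz -0.0045 tilt [-0.0087 -0.0038 -1.    ] t 13.05
```

```bash
python3 -m pendant '[-0.002,0.002,0.033,0,0,0,1,0,0,0.03,0,0,0,1,0,0,0,0,0,0,1,0,0,0,0,0,0,1]'
python3 -c "
from h import *
go([553.5,258.7,64],86.7)"
```

```text
t: 13.45
position: [556.8, 260.1, 70.9]
eef_rot: [[-0.998, 0.059, 0.001], [0.059, 0.998, 0.0], [-0.001, 0.0, -1.0]]
contact_force: [0.1, -1.3, -0.2]
opening: 1.001
grip_force: 0.0
shift [ 0.0032 -0.0016  0.0068] len 7.7 wz -0.0024 tilt [ 1.1e-03  4.0e-04 -1.0e+00] t 13.45
```

```bash
python3 -m pendant '[0.002,-0.001,0.006,0,0,0,1,0,0,0,0,0,0,-1,0,0,0,0,0,0,-1,0,0,0,0,0,0,-1,0,0,0,0,0,0,-1]' 45
python3 -m pendant '[0,0,0,0,0,0,-1,0,0,0,0,0,0,-1,0,0,0,0,0,0,-1]'
python3 -c "
from h import *
go([553.5,258.7,64],86.7)"
```

```text
t: 13.95
position: [554.2, 259.7, 63.8]
eef_rot: [[-0.998, 0.058, 0.001], [0.058, 0.998, 0.0], [-0.001, 0.0, -1.0]]
contact_force: [0.3, -1.2, -0.1]
opening: 0.325
grip_force: 0.0
t: 14.25
position: [554.2, 259.8, 63.8]
eef_rot: [[-0.998, 0.058, 0.001], [0.058, 0.998, 0.0], [-0.001, 0.0, -1.0]]
contact_force: [-0.5, -0.5, 3.0]
opening: 0.285
grip_force: 45.5
shift [ 0.0006 -0.0011 -0.0002] len 1.3 wz -0.0006 tilt [ 6.e-04  3.e-04 -1.e+00] t 14.25
```

Gripped at 24 mm. Lifting and moving over the tray.

```bash
python3 -m pendant '[0,0,-0.03,0,0,0,-1,0,0,-0.045,0,0,0,-1,0,0,-0.045,0,0,0,-1,0,0,-0.02,0,0,0,-1,0,0,0,0,0,0,-1]'
python3 -m pendant '[0,0,0,0,0,-0.17,-1,0,0,0,0,0,-0.167,-1,0,0,0,0,0,0,-1,0,0,0,0,0,0,-1]' >/dev/null
python3 -c "
from h import *
print(ctrl.state()['opening'],yaw());go([535.5,13,204],96.8)"
```

```text
t: 14.75
position: [556.4, 260.7, 207.8]
eef_rot: [[-0.998, 0.058, 0.008], [0.058, 0.998, 0.003], [-0.007, 0.004, -1.0]]
contact_force: [0.1, 0.2, -1.3]
opening: 0.283
grip_force: 45.1
0.2856832265721036 96.66916510128648
shift [ 0.0458 -0.2424 -0.0025] len 246.7 wz -0.0044 tilt [-0.0031 -0.0013 -1.    ] t 15.15
```

```bash
python3 -m pendant '[0.009,-0.04,0,0,0,0,-1,0.009,-0.04,0,0,0,0,-1,0.009,-0.04,0,0,0,0,-1,0.009,-0.04,0,0,0,0,-1,0.009,-0.04,0,0,0,-0.004,-1]' >/dev/null
python3 -m pendant '[0.001,-0.041,0,0,0,0,-1,0,0,0,0,0,0,-1,0,0,0,0,0,0,-1,0,0,0,0,0,0,-1]'
python3 look.py w7.png card fan
python3 - <<'E'
from h import *
import pickle
np.set_printoptions(precision=1,suppress=True)
go([535.5,13,110],96.8)
im=cv2.imread('pics/w7.png');p=pickle.load(open('pics/w7.png.pkl','rb'))
cv2.imwrite('pics/c5.png',cv2.resize(im[60:300,130:510],None,fx=2,fy=2))
m=cv2.inRange(cv2.cvtColor(im,cv2.COLOR_BGR2HSV),(108,150,60),(125,255,255));m[300:]=0
n,l,s,c=cv2.connectedComponentsWithStats(m)
q=cv2.convexHull(np.vstack([np.argwhere(l==i)[:,::-1] for i in range(1,n) if s[i,4]>150]).astype(np.int32))[:,0]
w=np.array([atz(p,u,28)[:2] for u in q],np.float32);print(cv2.minAreaRect(w))
E
```

```text
t: 16.05
position: [536.5, 15.4, 202.8]
eef_rot: [[-0.993, -0.12, -0.001], [-0.12, 0.993, 0.001], [0.001, 0.001, -1.0]]
contact_force: [-0.4, 0.3, -1.0]
opening: 0.289
grip_force: 45.1
[536.5  15.8 202.8]
card [(array([322.6, 176. ]), 0.65), (array([378.6, 179.9]), 0.53)]
fan [(array([379.1, 177. ]), 0.8), (array([321.7, 222.2]), 0.66), (array([268.3, 179.4]), 0.61)]
shift [ 0.  -0.   0.1] len 93.1 wz 0.0064 tilt [-0.  0. -1.] t 16.2
((535.431396484375, 14.356887817382812), (112.92544555664062, 217.9627685546875), 6.867104530334473)
```

View pics/c5.png

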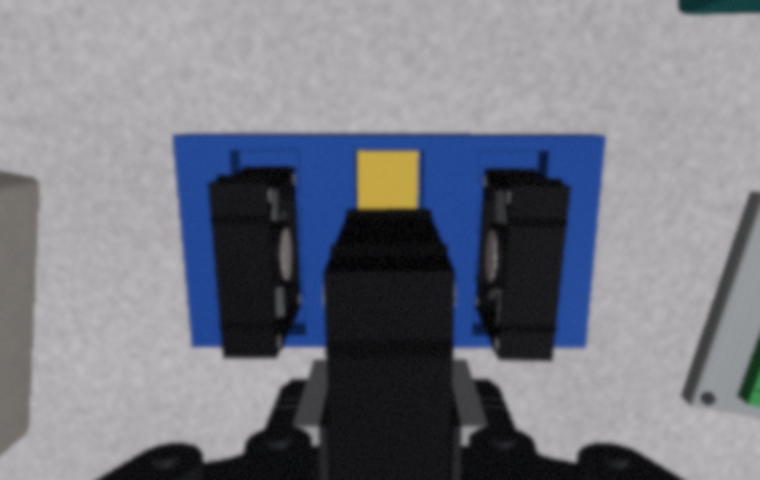

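The picture shows the fan centred over the card (card columns 357–420, fan lower edge 347–431), between the two standing fans. I'll compare fan base and card in this same view.

Run:
```python
from h import *
import pickle
np.set_printoptions(precision=1,suppress=True)
p=pickle.load(open('pics/w7.png.pkl','rb'))
a=np.radians(6.8);ex=np.array([np.cos(a),np.sin(a)]);ey=np.array([-np.sin(a),np.cos(a)])
T=np.array([536.5,15.6])
f=lambda c,r,z:(lambda w:((w-T)@ex,(w-T)@ey))(atz(p,(130+c/2,60+r/2),z)[:2])
print('fan base edge',f(347,210,154),f(431,210,154),'card',f(357,150,6),f(420,150,6),f(357,205,6),f(420,205,6))
print('camera axis', -np.array(p['R']).T@np.array(p['t']))
```

```text
fan base edge (np.float64(-39.121515200102216), np.float64(-13.962683445096214)) (np.float64(-39.15322066197981), np.float64(12.65474263289364)) card (np.float64(-49.45955388758138), np.float64(-18.2490079470019)) (np.float64(-49.500064719800456), np.float64(16.20007879375565)) (np.float64(-19.329176079423075), np.float64(-18.64619987120996)) (np.float64(-19.371165074927017), np.float64(16.64696817072249))
camera axis [468.6   6.9 345.7]
```

Fan base and card agree to within 0.4 mm across the groove and 2 mm along it. Lowering.

```bash
python3 -m pendant '[0.002,0,0.03,0,0,0,-1,0,0,0.03,0,0,0,-1,0,0,0.03,0,0,0,-1,0,0,0,0,0,0,-1,0,0,0,0,0,0,-1]'
python3 -m pendant '[0,0,0.015,0,0,0,-1,0,0,0.015,0,0,0,-1,0,0,0.015,0,0,0,-1,0,0,0,0,0,0,-1,0,0,0,0,0,0,-1]'
```

```text
t: 16.7
position: [534.4, 15.3, 113.2]
eef_rot: [[-0.993, -0.121, -0.002], [-0.121, 0.993, 0.0], [0.001, 0.0, -1.0]]
contact_force: [-0.1, 1.5, -0.0]
opening: 0.285
grip_force: 45.2
t: 17.2
position: [534.1, 14.5, 67.4]
eef_rot: [[-0.993, -0.12, -0.002], [-0.12, 0.993, 0.0], [0.002, 0.0, -1.0]]
contact_force: [-0.4, -0.1, -0.2]
opening: 0.284
grip_force: 45.2
```

```bash
python3 -m pendant '[0,0,0.005,0,0,0,-1,0,0,0.004,0,0,0,-1,0,0,0,0,0,0,-1,0,0,0,0,0,0,-1]'
python3 -m pendant '[0,0,0.002,0,0,0,-1,0,0,0.002,0,0,0,-1,0,0,0,0,0,0,-1,0,0,0,0,0,0,-1]'
```

```text
t: 17.6
position: [534.8, 14.6, 59.3]
eef_rot: [[-0.993, -0.12, -0.0], [-0.12, 0.993, -0.0], [0.0, -0.0, -1.0]]
contact_force: [1.5, 0.2, -0.5]
opening: 0.284
grip_force: 45.2
t: 18.0
position: [534.7, 14.6, 55.2]
eef_rot: [[-0.993, -0.12, -0.0], [-0.12, 0.993, -0.0], [0.0, 0.0, -1.0]]
contact_force: [0.8, 0.3, -0.3]
opening: 0.285
grip_force: 45.2
```

```bash
python3 -m pendant '[0,0,0.001,0,0,0,-1,0,0,0.001,0,0,0,-1,0,0,0,0,0,0,-1,0,0,0,0,0,0,-1]'
```

```text
t: 18.4
position: [535.0, 14.5, 54.8]
eef_rot: [[-0.993, -0.12, 0.0], [-0.12, 0.993, -0.0], [-0.0, -0.0, -1.0]]
contact_force: [-3.6, -0.2, 9.1]
opening: 0.284
grip_force: 46.4
```

Contact at exactly the expected height (54.8, 9 N upward). I'll hold, open part way (about 47 mm, clear of the neighbours) and rise.

```bash
python3 -m pendant '[0,0,0.0005,0,0,0,-1,0,0,0,0,0,0,-1,0,0,0,0,0,0,-1]'
python3 -m pendant '[0,0,0,0,0,0,0.1,0,0,0,0,0,0,0.1,0,0,0,0,0,0,0.1,0,0,0,0,0,0,0.1]'
python3 -m pendant '[0,0,-0.02,0,0,0,0.1,0,0,-0.04,0,0,0,0.1,0,0,-0.05,0,0,0,0.1,0.02,0,-0.04,0,0,0,0.1,0,0,0,0,0,0,0.1]'
python3 -m pendant '[0,0,0,0,0,0,0.1,0,0,0,0,0,0,0.1]' >/dev/null
python3 look.py w8.png fan card
python3 - <<'E'
from h import *
im=cv2.imread('pics/w8.png');cv2.imwrite('pics/c6.png',im[:300,100:560])
E
```

```text
t: 18.7
position: [535.0, 14.5, 54.7]
eef_rot: [[-0.993, -0.12, 0.0], [-0.12, 0.993, -0.0], [-0.0, -0.0, -1.0]]
contact_force: [-5.8, -1.5, 11.6]
opening: 0.29
grip_force: 47.0
t: 19.1
position: [534.6, 14.6, 52.5]
eef_rot: [[-0.993, -0.12, -0.0], [-0.12, 0.993, 0.0], [0.0, 0.0, -1.0]]
contact_force: [1.1, -0.7, -0.4]
opening: 0.548
grip_force: 0.0
t: 19.6
position: [518.0, 12.0, 209.9]
eef_rot: [[-0.993, -0.12, 0.011], [-0.12, 0.993, -0.0], [-0.011, -0.002, -1.0]]
contact_force: [1.6, 0.2, -0.1]
opening: 0.546
grip_force: 0.0
[513.8  12.2 200.8]
fan [(array([268. , 196.8]), 0.85), (array([323.2, 201.7]), 0.84), (array([379.6, 200.3]), 0.6)]
card [(array([324.4, 200.6]), 0.65)]
```

View pics/c6.png

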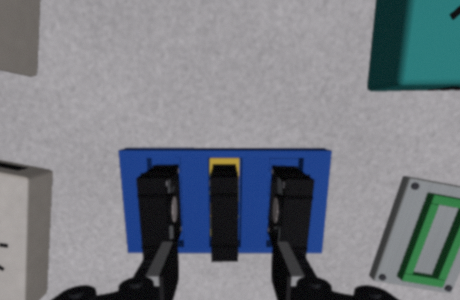

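The tested fan stands upright in the middle groove over the card, (225,210) in the crop. The other two fans are in place at (157,210) and (292,210), and the cradle is empty. I'm handing in.

```bash
python3 -c "
from h import *
print(workorder.finish_job(), ctrl.state()['t'])"
```

```text
the job is handed in; nothing more can be done
the job is handed in; nothing more can be done
```

I turned the dial to its off stop, then stood the tested fan upright on the floor of the card's groove and handed the job in at about 20 s; no verdict came back, and I viewed 12 pictures, two over the limit of 10.

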